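Close a plaster mould in a twin-screw press

ROBOT

A 6-joint arm with a two-finger parallel gripper is mounted at the origin on a cart in front of the work surface, level with it; the furniture and walls round the work are solid. World frame = base frame: x ahead of the robot, y to its left, z up, the work surface at z = 0. Lengths are in mm, angles in degrees, forces in N, time in s.
With the tool pointing down it reaches from about 300 to 850 mm from the base axis. Payload 4.2 kg.
Tool frame: the origin (TCP) lies at the centre of the arm's flange, where the gripper is bolted on; the fingertips stand 191 mm ahead of it and the grasp point (between the pads) lies 172 mm ahead of it; z points along the fingers, x is the direction in which the jaws open and shut, and the axes are right-handed (so a half turn about z gives the same grasp; the last joint's range is limited). The gripper opens to 91 mm and grips with 3 to 60 N. Pads are 32 mm wide; open, the fingers measure 118 mm over their backs; the gripper's body (76 mm by 178 mm) begins 60 mm behind the grasp point.
Start: joints at [73.797, 18.312, 89.639, -0, 72.044, -1.146], TCP at [149.373, 555.257, 404.776] pointing down, gripper open.
Joint ranges: [-177.97, 177.97], [-48.28, 115.42], [12.27, 149.76], [-77.06, 257.06], [2.81, 150.46], [-146.56, 146.56]. Speed limits (degrees/s): [147.25, 147.25, 180, 180, 180, 180].

INTERFACE

Orientations are given as [roll, pitch, yaw] about the fixed x, y, z axes, in that order (R = Rz(yaw) Ry(pitch) Rx(roll)).
In Python, from workcell import telemetry, imaging, env gives the robot as it stands. The module is installed in compiled form; this text tells all that it offers.
- The arm moves only by the tool jog_arm, never from a script. Its argument "series" is a list of rows, each a list of 3 entries, a list of its own where there are three numbers: the shift along the world's x, y, z in mm, then the turn, a rotation vector about the world's x, y, z in rad, then the opening, from 0 (shut) to 1 (fully open). In form: [[[x, y, z], [ax, ay, az], jaw], ...]. A call has exactly 5 rows; each row is the pose to reach, as a shift and turn from the pose measured when the call began; what a row does not reach only later rows make up. A row lasts 1/12 s, in which the tool goes at most 41.7 mm and 7.16 degrees, less where a joint would pass 70% of its speed; a pose out of reach is approached as far as the arm can. A call with a gripper value outside its range is refused whole. The fingers move at their own pace and stop on an object; "squeeze" is the grip in N (left out, the last holds). Time passes only in rows, so rows that repeat a pose let the fingers close, or fill a call up. It gives the time, the measured TCP pose, the force and the opening at its end, in the units of the state.
- telemetry.state(): the state, without advancing time (a new reading comes with each control period).
- imaging.grab_frame(name): name is "scene" or "top" or "wrist"; returns a dict with "pixels" (400x640x3 uint8, red, green, blue), "fov_y" (degrees; the focal length in pixels is half the picture's height over the tangent of half this angle, whatever the lens; pixels are square), "cx", "cy" (the principal point, pixels), "R" (3x3) and "t" (3): a world point X has camera coordinates R X + t; the wrist camera has in their place "T_tool_cam" (4x4, takes a point from camera to tool coordinates, whose origin is the TCP and whose axes are the tool frame's). Camera axes: x right, y down, z forward; pixel columns grow to the right and rows downward; lengths in mm; the calibration is good to about 2 mm. A picture is of the moment at which its call begins: read the wrist's pose just before it. There is no depth.
- env.job_done(): hands the job in, once; it reports no verdict.
The state is a dict: "time_s": time; "qpos": joint angles; "qvel": joint speeds; "effort": joint torques, N m; "ee_pos": TCP position; "ee_rot": TCP orientation; "force": force on the tool from outside, world axes, zero at the start; "torque": the same for the moment, N m; "gripper_width": finger opening in mm.
Only numpy, scipy, OpenCV 4.12 (cv2) and the standard library are available. Lean on these libraries where they do the work, as an engineer would, in place of code of your own. Each camera call takes 0.05 s, during which the arm holds its last target.

TASK

Slide the two-part plaster mould gently back on the base of the little twin-screw press until it sits squarely home against the fence, then wind the press bar down by turning the two black knobs clockwise, alternately and in small steps, so that the bar stays level and neither end ever runs more than about 6 mm ahead of the other. Stop when, by feel, both sprung feet press firmly and about equally on the mould, about 40 N each, with the bar level; do not over-tighten. Let go of everything and leave the things around the press where they are.

Things in the scene. Friction and masses are not known exactly. Their poses are not given: they have to be found in the camera images.
- press: Fixed press: dark steel base 230 x 290 x 18 mm, two steel columns, grey crosshead (44 mm wide in x, 290 mm long in y, top at 150 mm), low aluminium fence at the back. Origin on the worktop below the crosshead's middle; z up, x to the back (the fence), y to the left seen from the front. The base's front edge is at x = -138 mm, the fence's front face at x = +81 mm.
- mould_mid (a point): White two-part plaster mould 160 (x) x 140 (y) mm, 0.8 kg, loose on the base, sticking out to the front. This point is the centre of its lower half (25 mm thick), 12.5 mm above the base's top; x along the 160 mm side. Home, it is at x = +1 mm in the press frame. Its halves close differently: its top is 50 to 55.5 mm above the base's top, not measured.
- bar: Aluminium press bar 34 x 280 x 18 mm under the crosshead, on a brass nut on each screw. Origin at its middle; axes as the press when level. As built its middle is 105.5 mm above the worktop. A foot hangs 45 mm to each side, its sole 30 mm below the bar's middle when unloaded; with sole and plaster each foot gives under load by about 1 mm per 15 N.
- bar_left (a point): Point of the bar on the left screw's axis, 100 mm left (+y) of the bar's middle, half-way up the bar.
- bar_right (a point): Point of the bar on the right screw's axis, 100 mm right (-y) of the bar's middle, half-way up the bar.
- foot_left: Left sprung foot, a 28 mm round rubber sole 6 mm thick on a steel stem; origin at the centre of the sole's underside.
- foot_right: Right sprung foot, like the left one.
- grip_left (a point): Left black bar knob on the crosshead, at y = +100 mm in the press frame. Its upright grip bar, 44 mm long and 14 mm wide, runs from 156 to 192 mm above the worktop over a round skirt 38 mm across. This point is on the axis, 176 mm above the worktop; x runs along the grip bar and turns with it. The knob keeps its height.
- grip_right (a point): Right black bar knob, like the left one, at y = -100 mm in the press frame.
- knob_left (a joint): Turn of the left knob in rad, growing clockwise seen from above (0: grip bar along the press's x). Clockwise lowers the bar's left end by 4 mm per rad (0 at the start, bar level). Free of load it takes 0.24 N m to turn; it then takes 0.004 N m more for each N under its own foot, so about 0.40 N m at 40 N. It stays where it is left.
- knob_right (a joint): Turn of the right knob in rad, likewise.
- glaze_jar: Bystander: small glass glaze jar with a light cap, 50 x 50 x 63 mm, standing left of the press.
- tape_roll: Bystander: roll of tape, 96 mm across, 20 mm high, lying right of the press.
- cobalt_bowl: Bystander: white and blue bowl, 130 mm across, 50 mm high, right of the press.

How it is judged:
By the outcome, as a careful person would: the job done as asked, in the order asked, and still so for the second after the job is handed in, with the robot touching nothing.
It also fails if it takes over 72 s, if anything falls off the work surface, if the arm or the gripper's body presses on something with over 40 N, if the wrist force passes 120 N, or if a joint passes its speed limit or range.

## Working session

There is one attempt and no reset: what is moved stays moved. The work goes in short steps, Python scripts to look and compute and a tool call to move; the robot and the scene stay as the last step left them, time stands still between calls to the robot, and variables do not carry over. Pictures are saved under pics/ and viewed, and the job is handed in when it is done.

Besides the shell and the picture viewer there is one more tool, called after ">>>" in YAML: its name, and indented under it one key for each argument. jog_arm: Moves the arm, as the interface text tells. Its arguments: {"type":"object","properties":{"series":{"type":"array"},"squeeze":{"type":"number"}},"required":["series"]}

```bash
mkdir -p pics; cat > h.py <<'E'
import numpy as np, cv2
from workcell import telemetry, imaging, env
def grab(n,fn=None):
    f=imaging.grab_frame(n); 
    if fn: cv2.imwrite('pics/'+fn, np.ascontiguousarray(f['pixels'][:,:,::-1]))
    f['f']=200/np.tan(np.radians(f['fov_y'])/2)
    return f
def proj(f,X):
    c=np.atleast_2d(X)@np.array(f['R']).T+np.array(f['t']); return np.c_[f['cx']+f['f']*c[:,0]/c[:,2], f['cy']+f['f']*c[:,1]/c[:,2]]
def ray(f,u,v):
    R=np.array(f['R']);t=np.array(f['t']);o=-R.T@t
    d=R.T@np.array([(u-f['cx'])/f['f'],(v-f['cy'])/f['f'],1]); return o,d
def onz(f,u,v,z):
    o,d=ray(f,u,v); return o+d*(z-o[2])/d[2]
E
python3 - <<'E'
from h import *
print(telemetry.state())
for n in ['scene','top','wrist']:
    f=grab(n,n+'0.png'); print(n,{k:v for k,v in f.items() if k!='pixels'})
E
```

```text
{'time_s': 0.0, 'qpos': array([ 7.37953449e+01,  1.83537920e+01,  8.97067846e+01, -1.11415712e-04,
        7.20447747e+01, -1.14480722e+00]), 'qvel': array([-0.06007481, -0.0054493 ,  0.10394729,  0.0426908 ,  0.05784283,
       -0.01791556]), 'effort': array([ 4.22002413e-04, -4.12466705e+01, -2.31973743e+01,  7.27513572e-02,
        4.58025362e-02, -1.49916968e-04]), 'ee_pos': array([149.34468274, 555.09939174, 403.8958459 ]), 'ee_rot': array([-1.79998001e+02,  1.05332291e-01,  7.49401884e+01]), 'force': array([ 0.02614968, -0.74075643, -0.21447334]), 'torque': array([ 0.04349529, -0.05338727,  0.03361845]), 'gripper_width': 91.30162460373005}
scene {'fov_y': 44.76529731905889, 'cx': 320.05281128547796, 'cy': 203.16011032926713, 'R': array([[ 0.64065291, -0.76782477, -0.00299605],
       [-0.4121881 , -0.34062167, -0.84503127],
       [ 0.64781542,  0.54260667, -0.5347085 ]]), 't': array([-379.71978023,  332.19522045, 1161.74036901]), 'f': np.float64(485.6537684634557)}
top {'fov_y': 57.60434699520113, 'cx': 318.5753019651546, 'cy': 199.8638034041928, 'R': array([[ 0.02759647, -0.99961453,  0.00303735],
       [-0.98756356, -0.027734  , -0.15475474],
       [ 0.15477933,  0.00127111, -0.98794825]]), 't': array([ -34.49644301,  581.44391592, 1233.85780833]), 'f': np.float64(363.7659615960806)}
wrist {'fov_y': 64.99831513954081, 'cx': 321.1952183317088, 'cy': 202.00837630353527, 'T_tool_cam': array([[ 9.99999250e-01,  1.21063199e-03,  1.85805110e-04,
         3.82204239e-01],
       [-1.21304544e-03,  9.57960288e-01,  2.86898267e-01,
        -8.11862506e+01],
       [ 1.69334303e-04, -2.86898277e-01,  9.57961038e-01,
         1.98133875e+01],
       [ 0.00000000e+00,  0.00000000e+00,  0.00000000e+00,
         1.00000000e+00]]), 'f': np.float64(313.9473017661546)}
```

View pics/scene0.png

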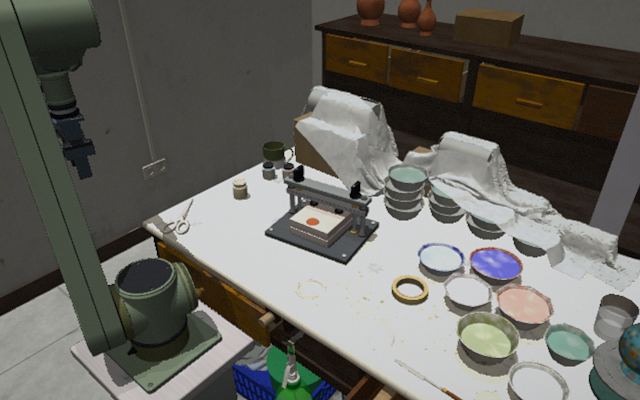

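View pics/top0.png

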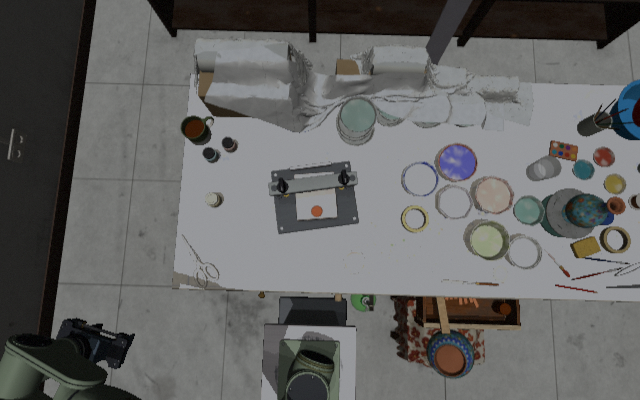

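View pics/wrist0.png

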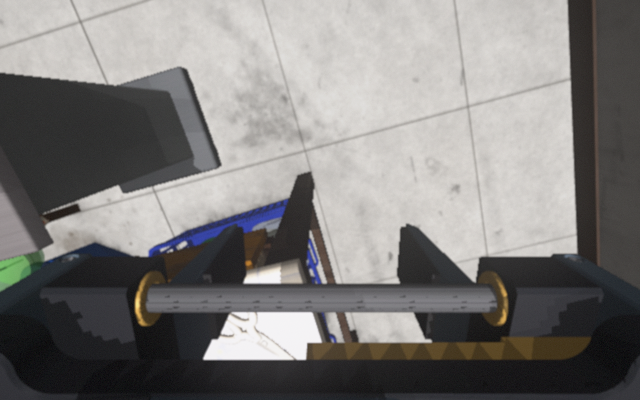

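The press is in the top view at about (315,197), its knobs near (282,186) and (345,178). The mould is in front, with an orange spot at (317,211). I'll zoom in to measure.

```bash
python3 - <<'E'
import cv2
a=cv2.imread('pics/top0.png')[150:245,255:375]; cv2.imwrite('pics/topz.png',cv2.resize(a,None,fx=6.5,fy=6.2,interpolation=cv2.INTER_CUBIC))
a=cv2.imread('pics/scene0.png')[155:265,255:385]; cv2.imwrite('pics/scz.png',cv2.resize(a,None,fx=6,fy=5.4,interpolation=cv2.INTER_CUBIC))
E
```

```text
(no output)
```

View pics/topz.png

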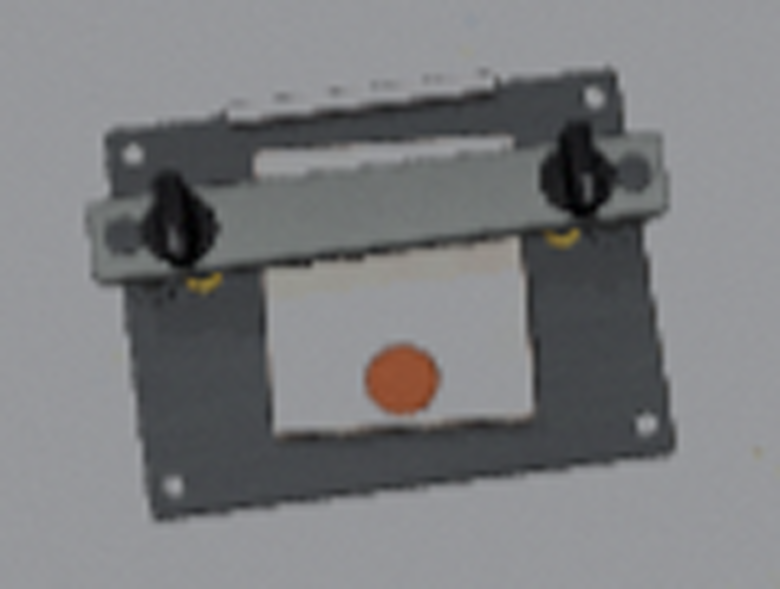

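View pics/scz.png

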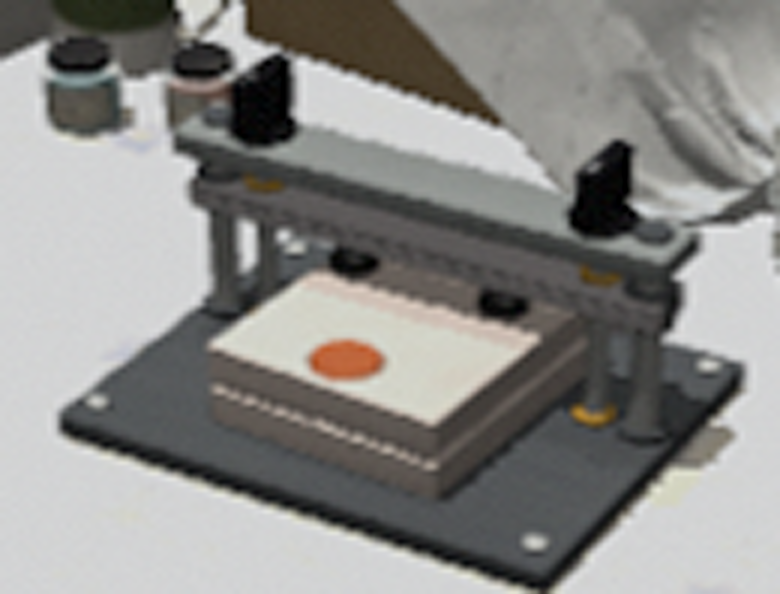

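```bash
python3 - <<'E'
from h import *
f=grab('top')
z=lambda x,y:(255+(x+.5)/6.5-.5,150+(y+.5)/6.2-.5)
P={}
for n,x,y,h in [('bFL',155,520,18),('bFR',675,455,18),('bBR',613,70,18),('bBL',107,132,18),('mFL',275,436,70.5),('mFR',533,416,70.5),('mBR',512,137,70.5),('mBL',253,152,70.5),('spot',402,379,70.5),
 ('kL1',168,180,192),('kL2',188,260,192),('kR1',577,130,192),('kR2',590,208,192),('cBL',90,208,150),('cFL',98,284,150),('cBR',660,133,150),('cFR',668,210,150),('fenL',228,118,30),('fenR',495,90,30)]:
    P[n]=onz(f,*z(x,y),h)[:2]; print(n,P[n].round(1))
src=np.array([[-138,145],[-138,-145],[92,-145],[92,145],[22,145],[-22,145],[22,-145],[-22,-145]],float)
dst=np.array([P[k] for k in ['bFL','bFR','bBR','bBL','cBL','cFL','cBR','cFR']])
def fit(s,d):
    sc=s-s.mean(0);dc=d-d.mean(0);U,S,Vt=np.linalg.svd(sc.T@dc);R=(U@Vt).T;return R,d.mean(0)-R@s.mean(0)
for sl in [slice(0,4),slice(4,8),slice(0,8)]:
    R,t=fit(src[sl],dst[sl]);print(np.degrees(np.arctan2(R[1,0],R[0,0])),t,'res',((src[sl]@R.T+t)-dst[sl]).round(1).tolist())
for k in ['mFL','mFR','mBR','mBL','spot','kL1','kL2','kR1','kR2','fenL','fenR']: print(k,(R.T@(P[k]-t)).round(1))
E
```

```text
bFL [462.2 120.5]
bFR [ 507.3 -162.3]
bBR [ 733.8 -125. ]
bBL [688.3 157.5]
mFL [506.9  53.8]
mFR [521.7 -81.5]
mBR [679.2 -67.1]
mBL [666.6  71.5]
spot [540.4 -12. ]
kL1 [623.3 103. ]
kL2 [582.5  91.6]
kR1 [654.8 -93.9]
kR2 [ 614.6 -100.8]
cBL [616.2 145.9]
cFL [576.  139.9]
cBR [ 664.5 -138.4]
cFR [ 623.3 -142.9]
fenL [695.7  89.1]
fenR [716.6 -58.6]
9.186268871833278 [620.57006699   1.33874121] res [[-1.0, 1.9], [0.2, -1.5], [0.8, -2.1], [-0.0, 1.7]]
9.523793603660613 [619.98827906   1.13530462] res [[1.5, 1.9], [-1.7, 0.6], [1.2, 0.2], [-1.0, -2.6]]
9.314520890135803 [620.27503504   1.26242997] res [[-1.5, 1.5], [0.3, -1.9], [0.8, -1.9], [-0.7, 1.8], [2.3, 2.0], [-0.9, 0.9], [0.9, 0.1], [-1.2, -2.5]]
mFL [-103.4   70.2]
mFR [-110.6  -65.7]
mBR [ 47.1 -77. ]
mBL [57.1 61.8]
spot [-81.   -0.1]
kL1 [19.4 99.9]
kL2 [-22.7  95.2]
kR1 [ 18.7 -99.5]
kR2 [-22.1 -99.8]
fenL [88.6 74.5]
fenR [ 85.4 -74.7]
```

Fit of the press: yaw about 9.3°, origin about (620, 1). The mould is about 28 mm short of home and turned about -3°. I'm moving now to the front of the press.

>>> jog_arm:
  series:
    - [[19,-35,0],[0,0,0.1],1]
    - [[38,-70,0],[0,0,0.2],1]
    - [[57,-105,0],[0,0,0.3],1]
    - [[76,-140,0],[0,0,0.4],1]
    - [[95,-175,0],[0,0,0.42],1]

```text
time_s: 0.62
ee_pos: [244.7, 378.5, 404.1]
ee_rot: [-180.0, 0.1, 99.3]
force: [0.7, -0.2, 0.8]
gripper_width: 91.3
```

>>> jog_arm:
  series:
    - [[19,-35,0],[0,0,0],1]
    - [[38,-70,0],[0,0,0],1]
    - [[57,-105,0],[0,0,0],1]
    - [[76,-140,0],[0,0,0],1]
    - [[95,-175,0],[0,0,0],1]

```text
time_s: 1.03
ee_pos: [339.9, 201.6, 404.2]
ee_rot: [180.0, 0.1, 99.3]
force: [1.2, -0.1, -0.3]
gripper_width: 91.0
```

>>> jog_arm:
  series:
    - [[19,-35,0],[0,0,0],1]
    - [[38,-70,0],[0,0,0],1]
    - [[57,-105,0],[0,0,0],1]
    - [[76,-140,0],[0,0,0],1]
    - [[95,-175,0],[0,0,0],1]

```text
time_s: 1.45
ee_pos: [435.2, 24.5, 404.3]
ee_rot: [179.9, 0.1, 99.3]
force: [0.3, 0.8, 0.2]
gripper_width: 91.3
```

```bash
cat >> h.py <<'E'
from scipy.spatial.transform import Rotation as Ro
def wgrab(fn=None):
    s=telemetry.state(); f=grab('wrist',fn)
    T=np.eye(4);T[:3,:3]=Ro.from_euler('xyz',s['ee_rot'],degrees=True).as_matrix();T[:3,3]=s['ee_pos']
    C=T@np.array(f['T_tool_cam']); f['R']=C[:3,:3].T; f['t']=-C[:3,:3].T@C[:3,3]; return f
E
python3 - <<'E'
from h import *
f=wgrab('w1.png')
E
```

```text
(no output)
```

View pics/w1.png

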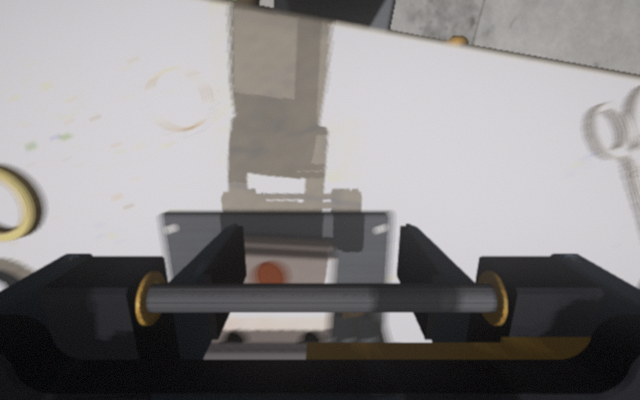

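Wrist picture: the base's front corners are at about (165,212) and (392,212), the orange spot at (271,271), and the press lies between the fingers. Checking these points against the fit.

```bash
cat >> h.py <<'E'
A=np.radians(9.3);RP=np.array([[np.cos(A),-np.sin(A)],[np.sin(A),np.cos(A)]]);TP=np.array([620.3,1.2])
def toP(X): return RP.T@(np.array(X)[:2]-TP)
def toW(p): return RP@np.array(p,float)+TP
E
python3 - <<'E'
from h import *
s=telemetry.state();T=np.eye(4);T[:3,:3]=Ro.from_euler('xyz',s['ee_rot'],degrees=True).as_matrix();T[:3,3]=s['ee_pos']
f=wgrab()
for n,u,v,z in [('bFR',165,212,18),('bFL',391,212,18),('spot',271,271,70.5)]:
    print(n,toP(onz(f,u,v,z)).round(1))
print(toW([-160,-2]))
E
```

```text
bFR [-133.5 -147.9]
bFL [-133.4  130.9]
spot [-81.5 -10.9]
[462.72629302 -26.63032281]
```

```bash
python3 - <<'E'
from h import *
f=grab('scene','s2.png');g=grab('top','t2.png')
z=lambda x,y:(255+(x+.5)/6-.5,155+(y+.5)/5.4-.5)
for n,x,y,h in [('spot',345,360,70.5),('bFL',62,420,18),('bFR',548,575,18),('bBR',742,368,18),('kR',603,220,156)]:
    p=onz(f,*z(x,y),h); print(n,p.round(1),toP(p).round(1))
w=wgrab()
# orange centroid in each
for nm,c in (('scene',f),('top',g),('wrist',w)):
    a=c['pixels'].astype(int); m=((a[...,0]-a[...,2]>70)&(a[...,0]-a[...,1]>60)).astype('uint8')
    n,l,st,ce=cv2.connectedComponentsWithStats(m)
    for i in range(1,n):
        if st[i,4]>25: 
            p=toP(onz(c,*ce[i],70.5))
            if abs(p+[80,0]).max()<60: print(nm,ce[i],st[i,4],p)
E
```

```text
spot [539.7 -13.2  70.5] [-81.9  -1.2]
bFL [457.7 110.3  18. ] [-142.8  134. ]
bFR [ 506.4 -168.4   18. ] [-139.8 -149. ]
bBR [ 725.7 -131.2   18. ] [  82.6 -147.7]
kR [ 628.6 -104.9  156. ] [  -8.9 -106. ]
```

```bash
python3 - <<'E'
import cv2
a=cv2.imread('pics/s2.png')[155:265,255:385]; cv2.imwrite('pics/sz2.png',cv2.resize(a,None,fx=6,fy=5.4,interpolation=cv2.INTER_CUBIC))
a=cv2.imread('pics/w1.png')[190:350,140:420]; cv2.imwrite('pics/wz1.png',cv2.resize(a,None,fx=2.8,fy=2.8,interpolation=cv2.INTER_CUBIC))
E
```

```text
(no output)
```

View pics/sz2.png

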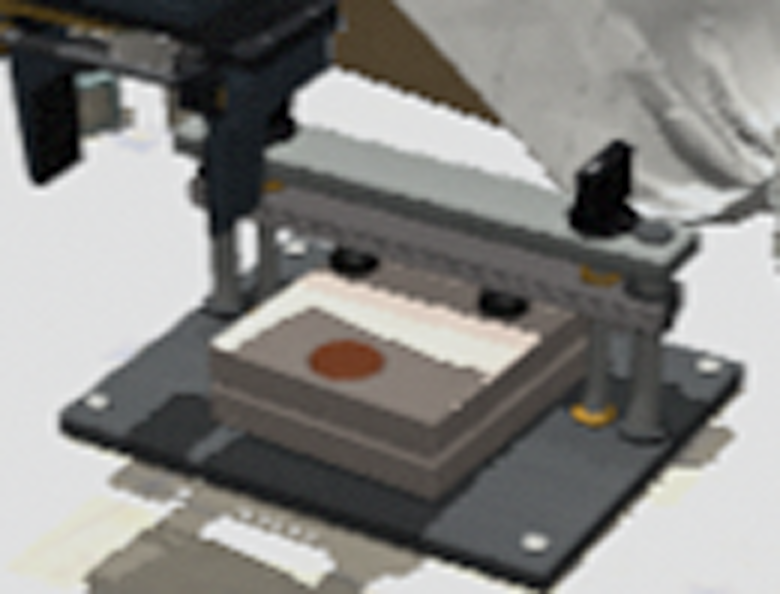

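View pics/wz1.png

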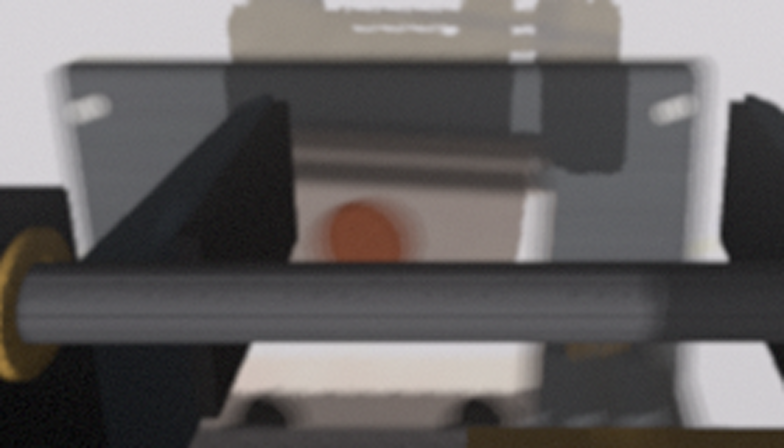

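The wrist picture was motion-blurred, which explains its 10 mm offset; the scene and top views agree. Going down in front of the mould.

>>> jog_arm:
  series:
    - [[8,-17,-20],[0,0,0],1]
    - [[15,-34,-45],[0,0,0],1]
    - [[23,-51,-70],[0,0,0],1]
    - [[23,-51,-70],[0,0,0],1]
    - [[23,-51,-70],[0,0,0],1]

```text
time_s: 2.12
ee_pos: [457.1, -23.3, 333.1]
ee_rot: [-179.8, -0.0, 99.3]
force: [-0.2, 0.0, 0.3]
gripper_width: 91.4
```

```bash
python3 - <<'E'
from h import *
f=wgrab('w2.png')
a=f['pixels'].astype(int); m=((a[...,0]-a[...,2]>50)&(a[...,0]-a[...,1]>40)).astype('uint8')
n,l,st,ce=cv2.connectedComponentsWithStats(m)
for i in range(1,n):
    if st[i,4]>100: print(ce[i],st[i],toP(onz(f,*ce[i],70.5)))
E
```

```text
[319.96761134 316.20647773] [302 312  36  10 247] [-66.6202249    1.75389054]
```

View pics/w2.png

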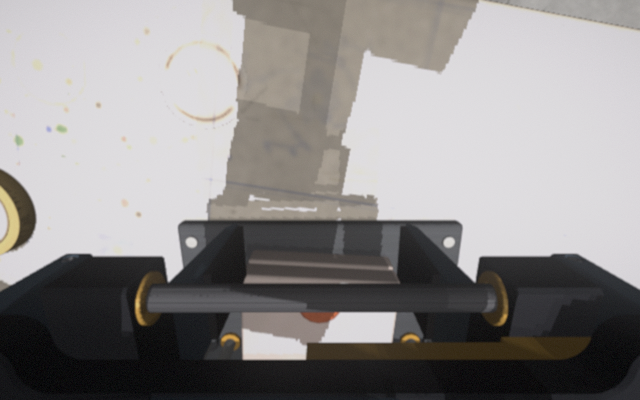

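Wrist view: base front corners at (180,221) and (461,221), bolts at (192,242) and (449,242), mould centred between the fingers.

```bash
python3 - <<'E'
from h import *
f=wgrab()
for u,v,z in [(180,221,18),(461,221,18),(192,242,18),(449,242,18),(248,250,70.5),(394,257,70.5)]: print(toP(onz(f,u,v,z)).round(1))
s=telemetry.state();print(toP(s['ee_pos']))
E
```

```text
[-137.2 -138.9]
[-137.6  143.2]
[-114.4 -129.5]
[-114.8  133.8]
[-130.3  -59.4]
[-124.    65.1]
[-164.54320723    2.43401044]
```

>>> jog_arm:
  series:
    - [[0,-3,-36],[0,0,0],1]
    - [[0,-3,-72],[0,0,0],1]
    - [[0,-3,-100],[0,0,0],1]
    - [[0,-3,-113],[0,0,0],1]
    - [[0,-3,-113],[0,0,0],1]

```text
time_s: 2.63
ee_pos: [456.7, -24.8, 220.7]
ee_rot: [-179.8, -0.1, 99.4]
force: [0.1, 0.3, 0.3]
gripper_width: 91.3
```

```bash
python3 - <<'E'
from h import *
s=telemetry.state();print(s['ee_pos'],toP(s['ee_pos']),s['force'],s['torque'])
grab('scene','s3.png');wgrab('w3.png')
a=cv2.imread('pics/s3.png')[155:265,255:385]; cv2.imwrite('pics/sz3.png',cv2.resize(a,None,fx=6,fy=5.4,interpolation=cv2.INTER_CUBIC))
E
```

```text
[456.6979827  -24.78312668 220.72304738] [-165.65055854    0.79711404] [0.08351339 0.28518876 0.29140042] [ 0.07820692  0.00255676 -0.03011998]
```

View pics/sz3.png

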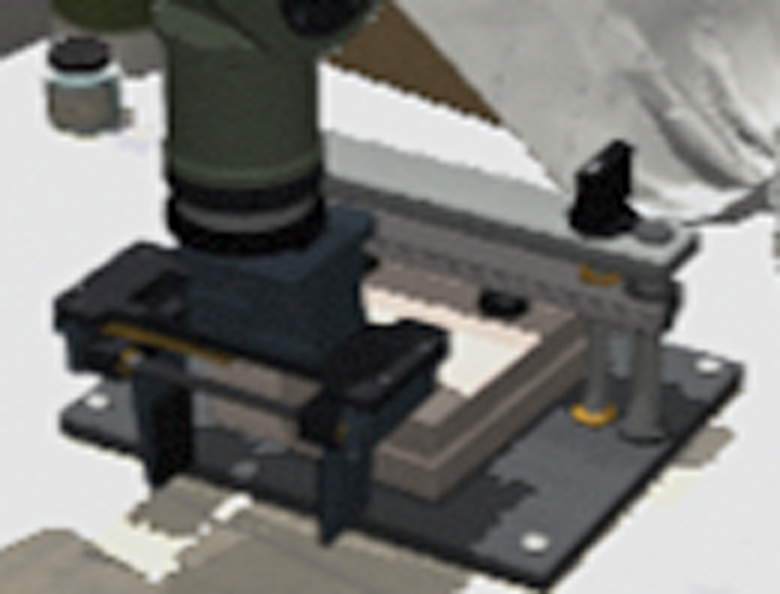

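View pics/w3.png

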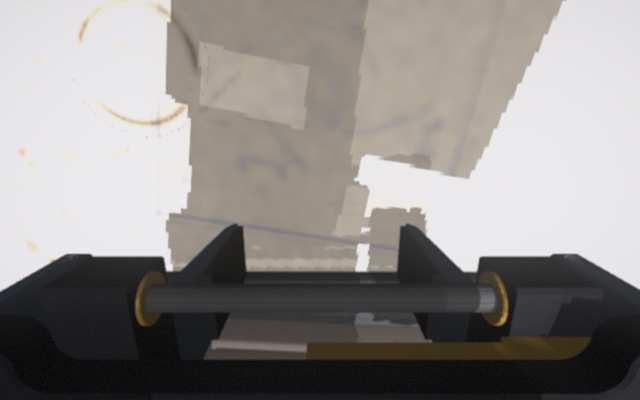

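Fingers stand just ahead of the base, on either side of mid. Advancing to the mould.

>>> jog_arm:
  series:
    - [[10,1.6,0],[0,0,0],1]
    - [[19.7,3.2,0],[0,0,0],1]
    - [[29.6,4.9,0],[0,0,0],1]
    - [[33.5,5.5,0],[0,0,0],1]
    - [[35.5,5.8,0],[0,0,0],1]

```text
time_s: 3.15
ee_pos: [494.4, -19.2, 223.6]
ee_rot: [179.9, 0.0, 99.4]
force: [-2.5, -1.4, 2.4]
gripper_width: 91.7
```

>>> jog_arm:
  series:
    - [[2,0.3,0],[0,0,0],1]
    - [[3.9,0.6,0],[0,0,0],1]
    - [[5.9,1,0],[0,0,0],1]
    - [[7.9,1.3,0],[0,0,0],1]
    - [[9.9,1.6,0],[0,0,0],1]

```text
time_s: 3.57
ee_pos: [503.2, -18.0, 223.2]
ee_rot: [-179.9, 0.0, 99.4]
force: [-4.0, -2.5, 2.8]
gripper_width: 91.0
```

>>> jog_arm:
  series:
    - [[2,0.3,0],[0,0,0],1]
    - [[3.9,0.6,0],[0,0,0],1]
    - [[5.9,1,0],[0,0,0],1]
    - [[7.9,1.3,0],[0,0,0],1]
    - [[9.9,1.6,0],[0,0,0],1]

```text
time_s: 3.98
ee_pos: [512.6, -16.4, 222.9]
ee_rot: [-179.8, 0.0, 99.4]
force: [-4.1, -0.4, 0.1]
gripper_width: 91.0
```

>>> jog_arm:
  series:
    - [[1.5,0.2,0],[0,0,0],1]
    - [[3,0.5,0],[0,0,0],1]
    - [[4.5,0.7,0],[0,0,0],1]
    - [[6,1,0],[0,0,0],1]
    - [[7.5,1.2,0],[0,0,0],1]

```text
time_s: 4.4
ee_pos: [519.9, -15.0, 222.7]
ee_rot: [-179.7, -0.0, 99.4]
force: [-6.0, -0.5, 2.5]
gripper_width: 91.3
```

>>> jog_arm:
  series:
    - [[0.8,0.1,0],[0,0,0],1]
    - [[1.6,0.3,0],[0,0,0],1]
    - [[2.4,0.4,0],[0,0,0],1]
    - [[3.2,0.5,0],[0,0,0],1]
    - [[4,0.6,0],[0,0,0],1]

```text
time_s: 4.82
ee_pos: [523.6, -14.3, 222.7]
ee_rot: [-179.6, -0.0, 99.5]
force: [-4.5, 0.0, 2.3]
gripper_width: 91.2
```

>>> jog_arm:
  series:
    - [[0.5,0.1,0],[0,0,0],1]
    - [[1,0.2,0],[0,0,0],1]
    - [[1.5,0.2,0],[0,0,0],1]
    - [[2,0.3,0],[0,0,0],1]
    - [[2.5,0.4,0],[0,0,0],1]

```text
time_s: 5.23
ee_pos: [525.8, -13.9, 222.8]
ee_rot: [-179.6, -0.0, 99.5]
force: [-4.4, -2.1, 3.4]
gripper_width: 91.2
```

>>> jog_arm:
  series:
    - [[0.4,0.1,0],[0,0,0],1]
    - [[0.8,0.1,0],[0,0,0],1]
    - [[1.2,0.2,0],[0,0,0],1]
    - [[1.6,0.3,0],[0,0,0],1]
    - [[2,0.3,0],[0,0,0],1]

```text
time_s: 5.65
ee_pos: [527.5, -13.5, 222.7]
ee_rot: [-179.5, -0.1, 99.5]
force: [-5.3, -1.0, 2.8]
gripper_width: 91.0
```

>>> jog_arm:
  series:
    - [[0.4,0.1,0],[0,0,0],1]
    - [[0.8,0.1,0],[0,0,0],1]
    - [[1.2,0.2,0],[0,0,0],1]
    - [[1.6,0.3,0],[0,0,0],1]
    - [[2,0.3,0],[0,0,0],1]

```text
time_s: 6.07
ee_pos: [528.4, -13.4, 222.8]
ee_rot: [-179.2, -0.1, 99.5]
force: [-9.2, -2.1, 6.5]
gripper_width: 91.3
```

```bash
python3 - <<'E'
from h import *
s=telemetry.state();print(s['ee_pos'],toP(s['ee_pos']),s['force'],s['torque'])
grab('scene','s4.png');grab('top','t4.png')
a=cv2.imread('pics/s4.png')[155:265,255:385]; cv2.imwrite('pics/sz4.png',cv2.resize(a,None,fx=6,fy=5.4,interpolation=cv2.INTER_CUBIC))
E
```

```text
[528.37532355 -13.36394629 222.75585281] [-93.06998181   0.48286532] [-9.19906547 -2.10919063  6.47988382] [-0.43030517  1.28847554 -0.10764188]
```

View pics/sz4.png

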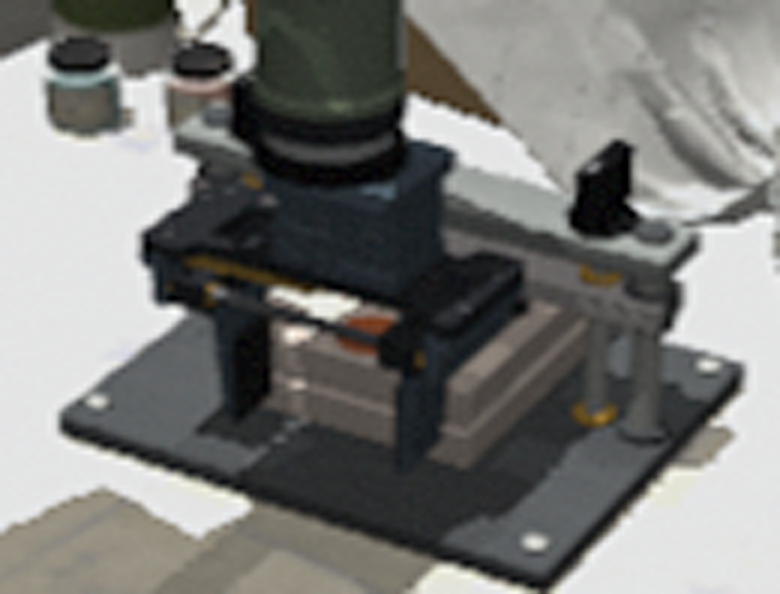

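The force is rising, so the mould has met the fence. A little more to seat it.

>>> jog_arm:
  series:
    - [[0.5,0.1,0],[0,0,0],1]
    - [[1,0.2,0],[0,0,0],1]
    - [[1.5,0.2,0],[0,0,0],1]
    - [[2,0.3,0],[0,0,0],1]
    - [[2,0.3,0],[0,0,0],1]

```text
time_s: 6.58
ee_pos: [529.1, -13.3, 222.8]
ee_rot: [-179.0, -0.1, 99.5]
force: [-9.2, -3.1, 7.3]
gripper_width: 91.2
```

>>> jog_arm:
  series:
    - [[1,0.2,0],[0,0,0],1]
    - [[2,0.3,0],[0,0,0],1]
    - [[3,0.5,0],[0,0,0],1]
    - [[3,0.5,0],[0,0,0],1]
    - [[3,0.5,0],[0,0,0],1]

```text
time_s: 7.0
ee_pos: [530.2, -13.1, 222.8]
ee_rot: [-178.6, -0.1, 99.5]
force: [-12.1, -3.2, 8.8]
gripper_width: 91.2
```

Extra command now only tilts the tool and the tips stay put, so the mould is home at about 12 N. Backing off.

>>> jog_arm:
  series:
    - [[-5,-0.8,0],[0,0,0],1]
    - [[-20,-3.3,0],[0.002,-0.012,0],1]
    - [[-40,-6.6,0],[0.004,-0.024,0],1]
    - [[-60,-9.8,10],[0.004,-0.024,0],1]
    - [[-65,-10.7,45],[0.004,-0.024,0],1]

```text
time_s: 7.42
ee_pos: [461.6, -23.6, 264.3]
ee_rot: [-179.4, -0.3, 99.5]
force: [0.5, 0.7, -0.3]
gripper_width: 91.3
```

>>> jog_arm:
  series:
    - [[0,0,40],[0,0,0],1]
    - [[0,0,80],[0,0,0],1]
    - [[0,0,120],[0,0,0],1]
    - [[0,0,150],[0,0,0],1]
    - [[0,0,150],[0,0,0],1]

```text
time_s: 7.83
ee_pos: [463.7, -23.5, 421.5]
ee_rot: [179.6, -0.1, 99.5]
force: [1.2, -0.1, -0.5]
gripper_width: 91.3
```

```bash
python3 - <<'E'
from h import *
s=telemetry.state();print(s['ee_pos'],s['ee_rot'],toP(s['ee_pos']),s['force'],s['torque'])
grab('scene','s5.png');grab('top','t5.png');wgrab('w5.png')
a=cv2.imread('pics/s5.png')[155:265,255:385]; cv2.imwrite('pics/sz5.png',cv2.resize(a,None,fx=6,fy=5.4,interpolation=cv2.INTER_CUBIC))
a=cv2.imread('pics/t5.png')[150:245,255:375]; cv2.imwrite('pics/tz5.png',cv2.resize(a,None,fx=6.5,fy=6.2,interpolation=cv2.INTER_CUBIC))
E
```

```text
[463.6819709  -23.53624025 421.52212166] [ 1.79599948e+02 -7.09441270e-02  9.95226052e+01] [-158.55686826    0.89897187] [ 1.23504275 -0.11327017 -0.47301725] [-0.0030374 -0.0461067 -0.0318176]
```

View pics/sz5.png

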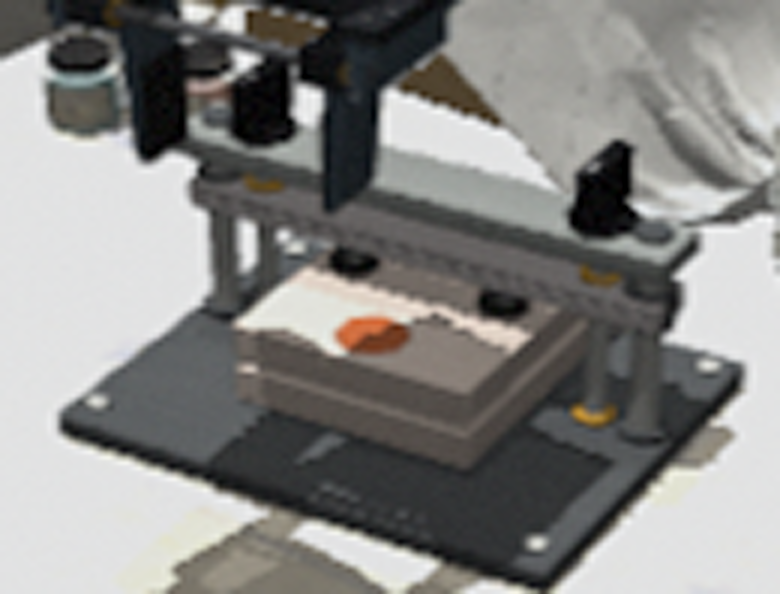

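View pics/tz5.png

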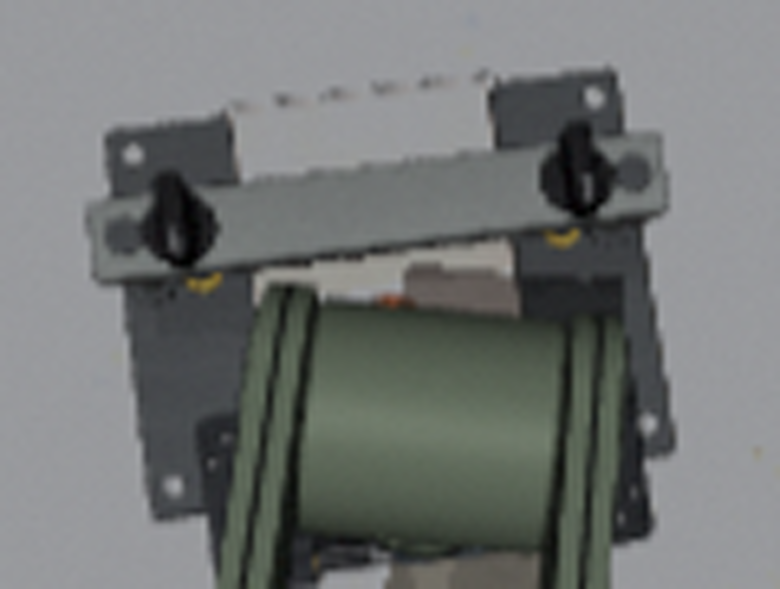

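View pics/w5.png

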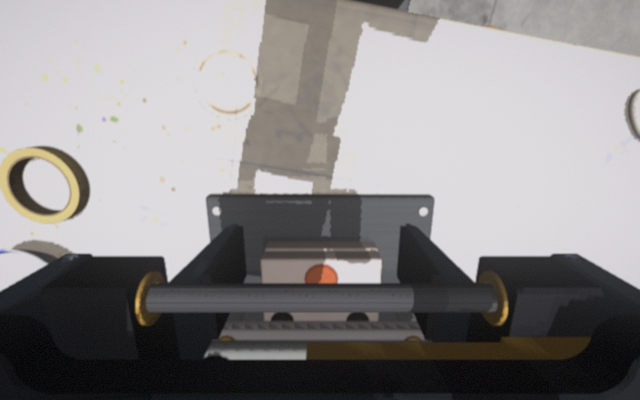

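The mould's white now runs into the fence in the top view (235–495, 105–180 in the zoom), and it looks square. Checking knob positions with scene and top views.

```bash
python3 - <<'E'
from h import *
a=cv2.imread('pics/s4.png')
a=cv2.imread('pics/scene0.png')
b=np.hstack([cv2.resize(a[158:188,288:312],None,fx=16,fy=16,interpolation=cv2.INTER_CUBIC),cv2.resize(a[174:204,344:368],None,fx=16,fy=16,interpolation=cv2.INTER_CUBIC)])
cv2.imwrite('pics/kn.png',b)
t=cv2.imread('pics/top0.png')
b=np.hstack([cv2.resize(t[170:200,270:294],None,fx=16,fy=16,interpolation=cv2.INTER_CUBIC),cv2.resize(t[162:192,333:357],None,fx=16,fy=16,interpolation=cv2.INTER_CUBIC)])
b=np.clip(b.astype(int)*2,0,255).astype('uint8')
cv2.imwrite('pics/knt.png',b)
E
```

```text
(no output)
```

View pics/kn.png

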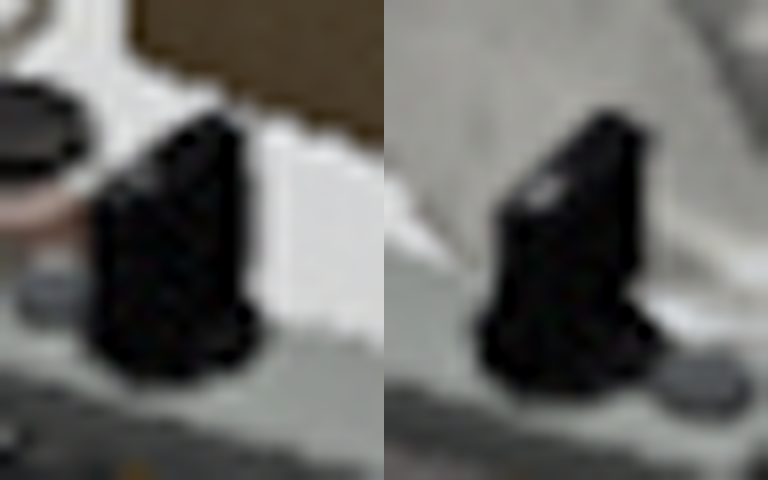

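View pics/knt.png

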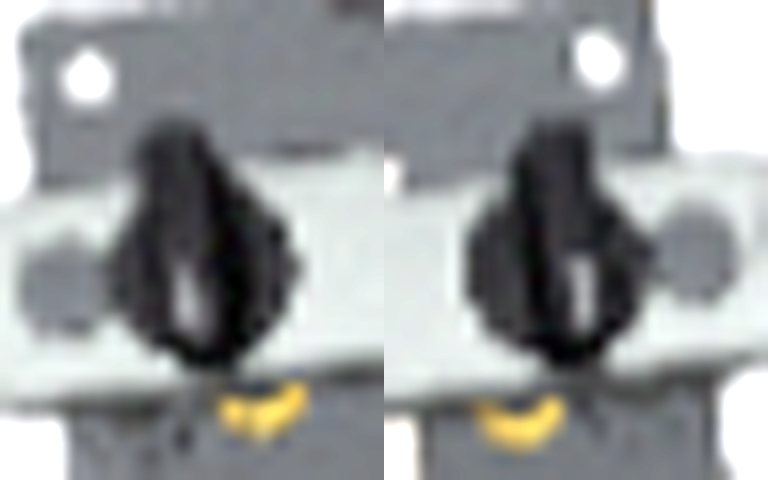

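```bash
python3 - <<'E'
from h import *
t=grab('top');s=grab('scene')
for a,b in [((282.4,186.1),(298.4,178.5)),((343.5,178.1),(355.3,194.9))]:
    o1,d1=ray(t,*a);o2,d2=ray(s,*b)
    k=np.linalg.lstsq(np.c_[d1,-d2],o2-o1,rcond=None)[0]
    p=o1+k[0]*d1;q=o2+k[1]*d2;m=(p+q)/2;print(m.round(1),(p-q).round(1),toP(m).round(1), onz(t,*a,155).round(1),onz(s,*b,155).round(1))
print(toW([0,100]),toW([0,-100]))
E
```

```text
[607.8 100.5 148.2] [ 0.4 -0.4  0. ] [  3.7 100. ] [606.7  99.6 155. ] [598.6  92.4 155. ]
[639.9 -97.6 149.4] [-0.  0. -0.] [   3.4 -100.7] [638.7 -97.3 155. ] [ 632.4 -102.9  155. ]
[604.13961789  99.88557164] [636.46038211 -97.48557164]
```

>>> jog_arm:
  series:
    - [[31,27,0],[0,0.007,0],1]
    - [[62,54,0],[0,0.007,0],1]
    - [[93,82,0],[0,0.007,0],1]
    - [[124,109,0],[0,0.007,0],1]
    - [[141,123,0],[0,0.007,-0.003],1]

```text
time_s: 8.5
ee_pos: [605.2, 102.4, 410.0]
ee_rot: [-178.8, -0.5, 99.4]
force: [-0.1, -0.7, 0.5]
gripper_width: 91.3
```

>>> jog_arm:
  series:
    - [[0,0,-20],[0,0,0],1]
    - [[0,0,-20],[0,0,0],1]
    - [[0,0,-20],[0,0,0],1]
    - [[0,0,-20],[0,0,0],1]
    - [[0,0,-20],[0,0,0],1]

```text
time_s: 8.92
ee_pos: [604.9, 101.8, 390.7]
ee_rot: [-178.8, -0.5, 99.4]
force: [0.1, -0.8, 0.4]
gripper_width: 91.2
```

```bash
python3 - <<'E'
from h import *
s=telemetry.state();print(s['ee_pos'],s['ee_rot'],toP(s['ee_pos']),s['force'],s['torque'])
grab('top','t6.png');wgrab('w6.png')
E
```

```text
[604.90996377 101.75614215 390.71278138] [-178.82092717   -0.46508627   99.38169185] [  1.06251158 101.72149236] [ 0.05011352 -0.82889469  0.37465809] [0.00333144 0.02014132 0.00703559]
```

View pics/w6.png

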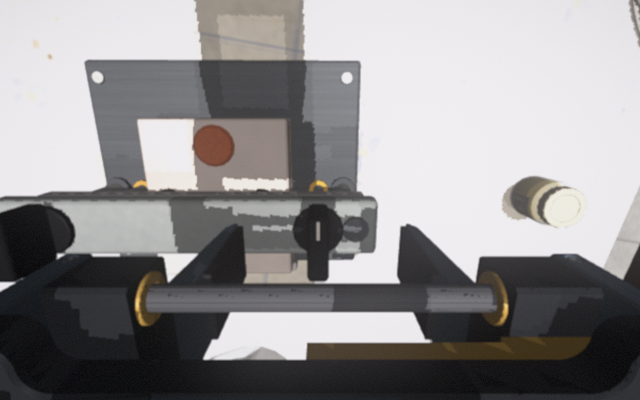

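Knob skirt is seen at (318,230), the grip bar upright in view between the finger tips (243 and 401). Good alignment.

```bash
cat >> h.py <<'E'
def fix(yaw):
    s=telemetry.state();R=Ro.from_euler('xyz',s['ee_rot'],degrees=True);T=Ro.from_euler('xyz',[180,0,yaw],degrees=True)
    return (T*R.inv()).as_rotvec().round(4)
E
python3 - <<'E'
from h import *
f=wgrab();print(onz(f,318,230,155)); print(fix(99.3))
s=telemetry.state();print(s['ee_pos']+Ro.from_euler('xyz',s['ee_rot'],degrees=True).as_matrix()@[0,0,172])
for u,v in[(87,61),(360,61)]: print(toP(onz(f,u,v,18)))
E
```

```text
[605.58143639 101.71846718 155.        ]
[-0.0049 -0.0206 -0.0016]
[601.3902494  102.6909671  219.17467141]
[-133.38451362 -138.23514147]
[-134.47194661  145.22516167]
```

>>> jog_arm:
  series:
    - [[0.6,-0.8,0],[-0.005,-0.021,-0.002],1]
    - [[0.6,-0.8,-10],[-0.005,-0.021,-0.002],1]
    - [[0.6,-0.8,-20],[-0.005,-0.021,-0.002],1]
    - [[0.6,-0.8,-30],[-0.005,-0.021,-0.002],1]
    - [[0.6,-0.8,-38],[-0.005,-0.021,-0.002],1]

```text
time_s: 9.48
ee_pos: [605.1, 101.0, 351.1]
ee_rot: [-179.9, 0.0, 99.3]
force: [0.2, -0.3, -1.0]
gripper_width: 91.2
```

```bash
python3 - <<'E'
from h import *
s=telemetry.state();print(s['ee_pos'],s['ee_rot'],s['force'],s['torque'],fix(99.3))
s=telemetry.state();print(s['ee_pos']+Ro.from_euler('xyz',s['ee_rot'],degrees=True).as_matrix()@[0,0,172])
E
```

```text
[605.11144384 100.97947284 351.1338154 ] [-1.79882809e+02  6.34812016e-03  9.92780571e+01] [ 0.20811448 -0.3488493  -1.01595144] [-0.01860412  0.01344017 -0.03140972] [ 0.0004 -0.002   0.0004]
[604.76731418 100.90394535 179.13417624]
```

>>> jog_arm:
  series:
    - [[0,0,0],[0,-0.002,0],0.3]
    - [[0,0,0],[0,-0.002,0],0.3]
    - [[0,0,0],[0,-0.002,0],0.3]
    - [[0,0,0],[0,-0.002,0],0.3]
    - [[0,0,0],[0,-0.002,0],0.3]
  squeeze: 30

```text
time_s: 9.9
ee_pos: [605.3, 101.0, 351.7]
ee_rot: [179.9, 0.0, 99.3]
force: [1.1, -0.2, 0.1]
gripper_width: 60.5
```

>>> jog_arm:
  series:
    - [[0,0,0],[0,0,0],0]
    - [[0,0,0],[0,0,0],0]
    - [[0,0,0],[0,0,0],0]
    - [[0,0,0],[0,0,0],0]
    - [[0,0,0],[0,0,0],0]

```text
time_s: 10.32
ee_pos: [605.3, 101.0, 351.8]
ee_rot: [179.9, 0.0, 99.3]
force: [-0.4, -0.8, -0.4]
gripper_width: 27.6
```

```bash
python3 - <<'E'
from h import *
s=telemetry.state();print(s['ee_pos'],s['ee_rot'],s['force'],s['torque'],s['gripper_width'])
wgrab('w7.png')
E
```

```text
[605.28781257 101.04232941 351.77179037] [1.79929762e+02 2.62447515e-02 9.92800983e+01] [-0.36500968 -0.78078403 -0.41493477] [0.03971605 0.00103015 0.0247188 ] 27.607070965716286
```

View pics/w7.png

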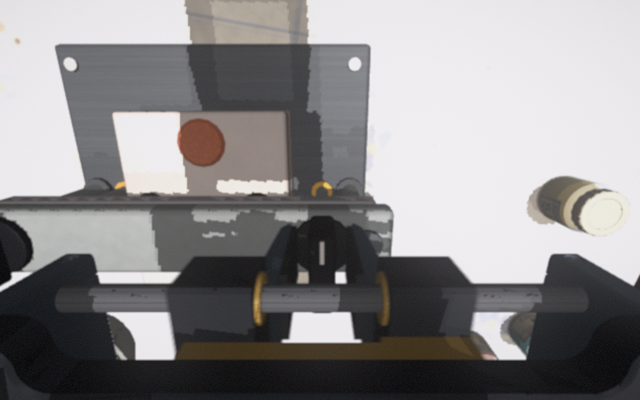

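Jaws close evenly about the bar. Finishing the grip, then the first small turn.

>>> jog_arm:
  series:
    - [[0,0,0],[0,0,0],0]
    - [[0,0,0],[0,0,0],0]
    - [[0,0,0],[0,0,0],0]
    - [[0,0,0],[0,0,0],0]
    - [[0,0,0],[0,0,0],0]

```text
time_s: 10.78
ee_pos: [605.3, 101.1, 351.7]
ee_rot: [179.9, 0.0, 99.3]
force: [-0.0, 2.5, 0.1]
gripper_width: 13.9
```

```bash
cat > st.py <<'E'
from h import *
s=telemetry.state();print(s['time_s'],s['ee_pos'].round(2),s['ee_rot'].round(2),'F',s['force'].round(1),'T',s['torque'].round(3),'w',s['gripper_width'],'q6',s['qpos'][5].round(1))
E
python3 st.py
```

```text
10.7833 [605.28 101.15 351.7 ] [1.7994e+02 1.0000e-02 9.9280e+01] F [-0.   2.5  0.1] T [0.217 0.06  0.015] w 13.903966741206036 q6 -90.9
```

>>> jog_arm:
  series:
    - [[0,0,0],[0,0,-0.08],0]
    - [[0,0,0],[0,0,-0.16],0]
    - [[0,0,0],[0,0,-0.24],0]
    - [[0,0,0],[0,0,-0.32],0]
    - [[0,0,0],[0,0,-0.4],0]

```text
time_s: 11.2
ee_pos: [605.3, 101.3, 351.7]
ee_rot: [179.9, 0.0, 76.2]
force: [0.5, 1.7, -1.2]
gripper_width: 13.8
```

```bash
python3 st.py
```

```text
11.2 [605.28 101.27 351.73] [179.93   0.    76.18] F [ 0.5  1.7 -1.2] T [0.214 0.014 0.241] w 13.836373758888033 q6 -67.7
```

Torque reads 0.24 N m, as expected unloaded.

>>> jog_arm:
  series:
    - [[0,0,0],[0,0,-0.07],0]
    - [[0,0,0],[0,0,-0.14],0]
    - [[0,0,0],[0,0,-0.2],0]
    - [[0,0,0],[0,0,-0.2],0.4]
    - [[0,0,0],[0,0,-0.2],0.4]

```text
time_s: 11.62
ee_pos: [605.3, 101.2, 351.7]
ee_rot: [179.9, 0.0, 64.8]
force: [-0.5, -0.2, -0.2]
gripper_width: 24.2
```

```bash
python3 st.py
```

```text
11.6167 [605.31 101.15 351.67] [1.7992e+02 2.0000e-02 6.4810e+01] F [-0.5 -0.2 -0.2] T [-0.053  0.011  0.04 ] w 24.229878798939158 q6 -56.4
```

>>> jog_arm:
  series:
    - [[0,0,15],[0,0,0],0.45]
    - [[0,0,45],[0,0,0.05],0.45]
    - [[4,-24,50],[0,0,0.15],0.5]
    - [[10,-60,50],[0,0,0.25],0.5]
    - [[16,-98,50],[0,0,0.36],0.5]

```text
time_s: 12.03
ee_pos: [621.4, 3.0, 402.8]
ee_rot: [179.8, 0.0, 86.0]
force: [-0.1, 0.5, -0.3]
gripper_width: 45.3
```

>>> jog_arm:
  series:
    - [[6,-39,0],[0,0,0.1],0.5]
    - [[12,-78,0],[0,0,0.2],0.5]
    - [[16.3,-99.4,0],[0,0,0.24],0.5]
    - [[16.3,-99.4,0],[0,0,0.24],0.5]
    - [[16.3,-99.4,0],[0,0,0.24],0.5]

```text
time_s: 12.45
ee_pos: [637.7, -97.7, 402.5]
ee_rot: [179.8, -0.0, 99.6]
force: [-1.0, 0.4, 0.3]
gripper_width: 45.8
```

```bash
python3 - <<'E'
from h import *
s=telemetry.state();print(s['ee_pos'],s['ee_rot'],s['gripper_width'],fix(99.3))
wgrab('w8.png')
E
```

```text
[637.69629659 -97.74093265 402.48412377] [ 1.79819474e+02 -1.11951485e-02  9.95908807e+01] 45.778826128004425 [-0.0007  0.0031 -0.0051]
```

View pics/w8.png

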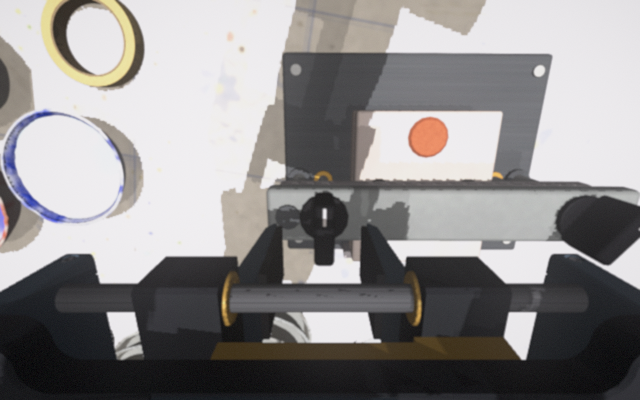

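Right knob at (324,215), between the fingers (280/363); the left knob is seen turned. Locating it, then going down.

```bash
python3 - <<'E'
from h import *
f=wgrab();print(onz(f,324,215,155))
E
```

```text
[635.50548059 -94.34458743 155.        ]
```

>>> jog_arm:
  series:
    - [[-0.7,1.7,-15],[0,0.003,-0.005],0.5]
    - [[-0.7,1.7,-30],[0,0.003,-0.005],0.5]
    - [[-0.7,1.7,-45],[0,0.003,-0.005],0.5]
    - [[-0.7,1.7,-51],[0,0.003,-0.005],0.3]
    - [[-0.7,1.7,-51],[0,0.003,-0.005],0]

```text
time_s: 12.97
ee_pos: [636.4, -92.7, 350.1]
ee_rot: [-179.8, -0.1, 99.6]
force: [-0.7, -0.1, -0.6]
gripper_width: 35.4
```

>>> jog_arm:
  series:
    - [[0,0,0],[0,0,0],0]
    - [[0,0,0],[0,0,0],0]
    - [[0,0,0],[0,0,0],0]
    - [[0,0,0],[0,0,0],0]
    - [[0,0,0],[0,0,0],0]

```text
time_s: 13.38
ee_pos: [637.0, -95.1, 350.8]
ee_rot: [-179.9, 0.3, 99.6]
force: [2.7, -10.1, -4.0]
gripper_width: 13.6
```

```bash
python3 st.py
```

```text
13.3833 [636.96 -95.1  350.82] [-179.93    0.32   99.61] F [  2.7 -10.1  -4. ] T [-1.606 -0.286  0.187] w 13.617631657604834 q6 -108.9
```

>>> jog_arm:
  series:
    - [[0.2,-1.2,0],[0,-0.005,-0.1],0]
    - [[0.2,-1.2,0],[0,-0.005,-0.2],0]
    - [[0.2,-1.2,0],[0,-0.005,-0.3],0]
    - [[0.2,-1.2,0],[0,-0.005,-0.4],0]
    - [[0.2,-1.2,0],[0,-0.005,-0.5],0]

```text
time_s: 13.8
ee_pos: [636.9, -95.3, 350.8]
ee_rot: [179.9, 0.2, 70.7]
force: [0.3, 3.0, -3.2]
gripper_width: 13.8
```

```bash
python3 st.py
```

```text
13.8 [636.9  -95.31 350.81] [1.7992e+02 1.7000e-01 7.0710e+01] F [ 0.3  3.  -3.2] T [0.829 0.184 0.24 ] w 13.754564535562698 q6 -80.1
```

>>> jog_arm:
  series:
    - [[0,0,0],[0,-0.003,-0.1],0]
    - [[0,0,0],[0,-0.003,-0.2],0]
    - [[0,0,0],[0,-0.003,-0.3],0]
    - [[0,0,0],[0,-0.003,-0.4],0]
    - [[0,0,0],[0,-0.003,-0.5],0]

```text
time_s: 14.22
ee_pos: [636.9, -95.0, 350.8]
ee_rot: [179.8, 0.0, 41.8]
force: [1.3, 0.6, -3.9]
gripper_width: 13.5
```

```bash
python3 st.py
```

```text
14.2167 [636.91 -94.98 350.82] [1.7982e+02 5.0000e-02 4.1820e+01] F [ 1.3  0.6 -3.9] T [ 0.287 -0.048  0.267] w 13.525690047613626 q6 -51.2
```

>>> jog_arm:
  series:
    - [[0,0,0],[0,0,0],0.45]
    - [[0,0,0],[0,0,0],0.45]
    - [[0,0,20],[0,0,0],0.45]
    - [[0,0,45],[0,0,0.05],0.45]
    - [[-4,25,52],[0,0,0.1],0.45]

```text
time_s: 14.63
ee_pos: [633.9, -72.8, 407.1]
ee_rot: [179.3, -0.1, 47.6]
force: [0.5, -0.7, 1.4]
gripper_width: 40.4
```

>>> jog_arm:
  series:
    - [[-6,38,0],[0,0,0.08],0.45]
    - [[-12,76,0],[0,0,0.16],0.45]
    - [[-18,114,0],[0,0,0.24],0.45]
    - [[-24,150,0],[0,0,0.3],0.45]
    - [[-27.7,171.2,0],[0,0,0.3],0.45]

```text
time_s: 15.05
ee_pos: [605.3, 101.6, 408.2]
ee_rot: [179.3, -0.2, 65.2]
force: [-0.2, -0.3, -0.0]
gripper_width: 41.1
```

```bash
python3 st.py; python3 -c "
from h import *
print(fix(64.8))"
```

```text
15.05 [605.33 101.59 408.2 ] [179.31  -0.23  65.18] F [-0.2 -0.3 -0. ] T [-0.007  0.006 -0.021] w 41.05610493850524 q6 -56.6
[ 0.0014  0.0126 -0.0065]
```

>>> jog_arm:
  series:
    - [[0,-0.4,-20],[0.001,0.013,-0.006],0.45]
    - [[0,-0.4,-40],[0.001,0.013,-0.006],0.45]
    - [[0,-0.4,-53],[0.001,0.013,-0.006],0.45]
    - [[0,-0.4,-57],[0.001,0.013,-0.006],0.45]
    - [[0,-0.4,-57],[0.001,0.013,-0.006],0.2]

```text
time_s: 15.47
ee_pos: [605.2, 101.3, 350.7]
ee_rot: [-179.9, 0.1, 64.9]
force: [-0.7, -0.4, 0.4]
gripper_width: 36.6
```

>>> jog_arm:
  series:
    - [[0,0,0],[0,0,0],0]
    - [[0,0,0],[0,0,0],0]
    - [[0,0,0],[0,0,0],0]
    - [[0,0,0],[0,0,0],0]
    - [[0,0,0],[0,0,0],0]

```text
time_s: 15.88
ee_pos: [605.5, 101.2, 351.8]
ee_rot: [180.0, 0.0, 64.9]
force: [0.1, -0.9, 3.5]
gripper_width: 14.1
```

```bash
python3 st.py
```

```text
15.8833 [605.49 101.21 351.81] [179.96   0.    64.93] F [ 0.1 -0.9  3.5] T [-0.001 -0.045  0.119] w 14.145970624019538 q6 -56.5
```

Left from 0.60 toward 1.3, in two calls.

>>> jog_arm:
  series:
    - [[0,0,0],[0,0,-0.08],0]
    - [[0,0,0],[0,0,-0.16],0]
    - [[0,0,0],[0,0,-0.24],0]
    - [[0,0,0],[0,0,-0.32],0]
    - [[0,0,0],[0,0,-0.4],0]

```text
time_s: 16.3
ee_pos: [605.5, 101.3, 351.8]
ee_rot: [180.0, -0.0, 41.8]
force: [1.1, -0.1, -0.8]
gripper_width: 14.1
```

```bash
python3 st.py
```

```text
16.3 [605.48 101.25 351.81] [179.96  -0.    41.84] F [ 1.1 -0.1 -0.8] T [0.027 0.052 0.277] w 14.14837436047337 q6 -33.4
```

>>> jog_arm:
  series:
    - [[0,0,0],[0,0,-0.04],0]
    - [[0,0,0],[0,0,-0.08],0]
    - [[0,0,0],[0,0,-0.12],0]
    - [[0,0,0],[0,0,-0.16],0]
    - [[0,0,0],[0,0,-0.2],0]

```text
time_s: 16.72
ee_pos: [605.5, 101.3, 351.8]
ee_rot: [180.0, -0.0, 30.3]
force: [1.1, 0.0, -0.5]
gripper_width: 13.8
```

```bash
python3 st.py
```

```text
16.7167 [605.49 101.28 351.82] [ 1.7996e+02 -1.0000e-02  3.0320e+01] F [ 1.1  0.  -0.5] T [ 0.044 -0.036  0.264] w 13.786174756044975 q6 -21.9
```

```bash
cat > tq.py <<'E'
from h import *
v=[]
for i in range(4):
    s=telemetry.state(); v.append(s['torque'][2]); imaging.grab_frame('top')
print(np.round(v,3),np.mean(v).round(3),s['time_s'],s['ee_rot'].round(2))
E
python3 tq.py
```

```text
[ 0.264 -0.091 -0.159 -0.214] -0.05 16.8667 [ 1.7997e+02 -2.0000e-02  3.0390e+01]
```

Only readings taken while turning count. On to the right knob.

>>> jog_arm:
  series:
    - [[0,0,0],[0,0,0],0.45]
    - [[0,0,0],[0,0,0],0.45]
    - [[0,0,20],[0,0,0],0.45]
    - [[0,0,45],[0,0,0.05],0.45]
    - [[4,-25,52],[0,0,0.1],0.45]

```text
time_s: 17.33
ee_pos: [609.7, 78.8, 407.5]
ee_rot: [179.9, -0.4, 36.5]
force: [1.2, -0.4, 0.5]
gripper_width: 40.2
```

>>> jog_arm:
  series:
    - [[6,-38,0],[0,0,0.05],0.45]
    - [[12,-76,0],[0,0,0.1],0.45]
    - [[18,-114,0],[0,0,0.1],0.45]
    - [[24,-150,0],[0,0,0.1],0.45]
    - [[27.5,-171.5,0],[0,0,0.1],0.45]

```text
time_s: 17.75
ee_pos: [637.3, -96.1, 407.6]
ee_rot: [179.8, -0.3, 42.1]
force: [0.7, 0.7, -0.2]
gripper_width: 41.0
```

```bash
python3 st.py; python3 -c "
from h import *
print(fix(41.8))"
```

```text
17.75 [637.27 -96.1  407.57] [179.84  -0.32  42.13] F [ 0.7  0.7 -0.2] T [-0.003 -0.019 -0.039] w 40.98287835734166 q6 -51.8
[-0.0016  0.006  -0.0057]
```

>>> jog_arm:
  series:
    - [[-0.4,0.6,-20],[-0.002,0.006,-0.006],0.45]
    - [[-0.4,0.6,-40],[-0.002,0.006,-0.006],0.45]
    - [[-0.4,0.6,-53],[-0.002,0.006,-0.006],0.45]
    - [[-0.4,0.6,-56.5],[-0.002,0.006,-0.006],0.45]
    - [[-0.4,0.6,-56.5],[-0.002,0.006,-0.006],0.2]

```text
time_s: 18.17
ee_pos: [636.7, -95.6, 350.0]
ee_rot: [-179.9, 0.1, 41.8]
force: [-0.2, 0.7, -0.4]
gripper_width: 36.8
```

>>> jog_arm:
  series:
    - [[0,0,0],[0,0,0],0]
    - [[0,0,0],[0,0,0],0]
    - [[0,0,0],[0,0,0],0]
    - [[0,0,0],[0,0,0],0]
    - [[0,0,0],[0,0,0],0]

```text
time_s: 18.58
ee_pos: [637.0, -95.3, 351.1]
ee_rot: [180.0, -0.0, 41.8]
force: [0.8, 1.3, 3.4]
gripper_width: 13.9
```

```bash
python3 st.py
```

```text
18.5833 [636.98 -95.32 351.13] [180.    -0.    41.82] F [0.8 1.3 3.4] T [ 0.126 -0.079  0.116] w 13.883084990346605 q6 -51.4
```

>>> jog_arm:
  series:
    - [[0,0,0],[0,0,-0.05],0]
    - [[0,0,0],[0,0,-0.1],0]
    - [[0,0,0],[0,0,-0.15],0]
    - [[0,0,0],[0,0,-0.2],0]
    - [[0,0,0],[0,0,-0.25],0]

```text
time_s: 19.0
ee_pos: [637.1, -95.1, 351.1]
ee_rot: [180.0, -0.0, 27.4]
force: [1.6, 0.3, -2.1]
gripper_width: 14.4
```

```bash
python3 st.py
```

```text
19.0 [637.11 -95.11 351.12] [ 1.7998e+02 -2.0000e-02  2.7420e+01] F [ 1.6  0.3 -2.1] T [ 0.063 -0.101  0.317] w 14.35037124634998 q6 -36.9
```

>>> jog_arm:
  series:
    - [[0,0,0],[0,0,-0.05],0]
    - [[0,0,0],[0,0,-0.1],0]
    - [[0,0,0],[0,0,-0.15],0]
    - [[0,0,0],[0,0,-0.2],0]
    - [[0,0,0],[0,0,-0.25],0]

```text
time_s: 19.42
ee_pos: [637.3, -94.9, 351.1]
ee_rot: [180.0, -0.1, 13.0]
force: [1.5, 1.1, -1.1]
gripper_width: 14.0
```

```bash
python3 st.py
```

```text
19.4167 [637.29 -94.95 351.11] [ 1.7996e+02 -5.0000e-02  1.3030e+01] F [ 1.5  1.1 -1.1] T [ 0.098 -0.169  0.378] w 14.008202647291078 q6 -22.5
```

The load shows on the right: 0.27, 0.32, then 0.38 N m. Now the left follows from 1.20.

>>> jog_arm:
  series:
    - [[0,0,0],[0,0,0],0.45]
    - [[0,0,0],[0,0,0],0.45]
    - [[0,0,20],[0,0,0],0.45]
    - [[0,0,45],[0,0,0.05],0.45]
    - [[-4,25,52],[0,0,0.1],0.45]

```text
time_s: 19.83
ee_pos: [634.2, -72.8, 406.7]
ee_rot: [179.7, -0.3, 18.8]
force: [0.6, 0.5, 1.4]
gripper_width: 40.6
```

>>> jog_arm:
  series:
    - [[-6,38,0],[0,0,0.08],0.45]
    - [[-12,76,0],[0,0,0.16],0.45]
    - [[-18,114,0],[0,0,0.2],0.45]
    - [[-24,150,0],[0,0,0.2],0.45]
    - [[-27.7,171.2,0],[0,0,0.2],0.45]

```text
time_s: 20.25
ee_pos: [605.5, 101.4, 407.0]
ee_rot: [179.7, -0.4, 30.4]
force: [0.9, 0.1, -0.4]
gripper_width: 40.9
```

```bash
python3 st.py; python3 -c "
from h import *
print(fix(30.3))"
```

```text
20.25 [605.5  101.44 407.02] [179.73  -0.38  30.39] F [ 0.9  0.1 -0.4] T [-0.089  0.029 -0.003] w 40.90555895125936 q6 -21.9
[ 0.0007  0.0081 -0.0015]
```

>>> jog_arm:
  series:
    - [[0,-0.2,-20],[0.001,0.008,-0.001],0.45]
    - [[0,-0.2,-40],[0.001,0.008,-0.001],0.45]
    - [[0,-0.2,-52],[0.001,0.008,-0.001],0.45]
    - [[0,-0.2,-55.5],[0.001,0.008,-0.001],0.45]
    - [[0,-0.2,-55.5],[0.001,0.008,-0.001],0.2]

```text
time_s: 20.67
ee_pos: [605.3, 101.2, 350.6]
ee_rot: [-179.9, 0.1, 30.4]
force: [1.1, -0.2, 0.2]
gripper_width: 36.9
```

>>> jog_arm:
  series:
    - [[0,0,0],[0,0,0],0]
    - [[0,0,0],[0,0,0],0]
    - [[0,0,0],[0,0,0],0]
    - [[0,0,0],[0,0,0],0]
    - [[0,0,0],[0,0,0],0]

```text
time_s: 21.08
ee_pos: [605.6, 101.1, 351.6]
ee_rot: [-180.0, -0.0, 30.3]
force: [0.4, 0.9, 3.0]
gripper_width: 13.6
```

>>> jog_arm:
  series:
    - [[0,0,0],[0,0,-0.03],0]
    - [[0,0,0],[0,0,-0.06],0]
    - [[0,0,0],[0,0,-0.09],0]
    - [[0,0,0],[0,0,-0.12],0]
    - [[0,0,0],[0,0,-0.15],0]

```text
time_s: 21.5
ee_pos: [605.6, 101.1, 351.7]
ee_rot: [180.0, -0.0, 21.7]
force: [0.7, 0.5, 0.4]
gripper_width: 14.0
```

```bash
python3 st.py
```

```text
21.5 [605.55 101.12 351.67] [ 1.800e+02 -1.000e-02  2.173e+01] F [0.7 0.5 0.4] T [-0.024  0.017  0.359] w 14.02449694511548 q6 -13.3
```

>>> jog_arm:
  series:
    - [[0,0,0],[0,0,-0.03],0]
    - [[0,0,0],[0,0,-0.06],0]
    - [[0,0,0],[0,0,-0.09],0]
    - [[0,0,0],[0,0,-0.12],0]
    - [[0,0,0],[0,0,-0.15],0]

```text
time_s: 21.92
ee_pos: [605.5, 101.2, 351.7]
ee_rot: [180.0, -0.0, 13.1]
force: [0.4, -0.5, -0.1]
gripper_width: 13.9
```

```bash
python3 st.py
```

```text
21.9167 [605.54 101.17 351.66] [ 1.7998e+02 -1.0000e-02  1.3130e+01] F [ 0.4 -0.5 -0.1] T [-0.05   0.005  0.389] w 13.870729918520187 q6 -4.7
```

Left reads 0.36 then 0.39 N m (about 37 N) at 1.50 rad, level with the right. A small last nip on each side, checking the right.

>>> jog_arm:
  series:
    - [[0,0,0],[0,0,-0.01],0]
    - [[0,0,0],[0,0,-0.02],0]
    - [[0,0,0],[0,0,-0.03],0]
    - [[0,0,0],[0,0,-0.04],0]
    - [[0,0,0],[0,0,-0.05],0]

```text
time_s: 22.33
ee_pos: [605.5, 101.2, 351.6]
ee_rot: [180.0, -0.0, 10.2]
force: [-0.1, 0.2, -0.8]
gripper_width: 13.7
```

```bash
python3 st.py
```

```text
22.3333 [605.53 101.19 351.65] [179.98  -0.    10.24] F [-0.1  0.2 -0.8] T [ 0.011 -0.066  0.422] w 13.73458258500668 q6 -1.8
```

>>> jog_arm:
  series:
    - [[0,0,0],[0,0,0],0.45]
    - [[0,0,0],[0,0,0],0.45]
    - [[0,0,20],[0,0,0],0.45]
    - [[0,0,45],[0,0,0],0.45]
    - [[4,-25,52],[0,0,0.04],0.45]

```text
time_s: 22.75
ee_pos: [609.7, 78.8, 407.3]
ee_rot: [-179.9, -0.4, 12.7]
force: [0.5, -0.6, 0.3]
gripper_width: 40.6
```

>>> jog_arm:
  series:
    - [[6,-38,0],[0,0,0],0.45]
    - [[12,-76,0],[0,0,0],0.45]
    - [[18,-114,0],[0,0,0],0.45]
    - [[24,-150,0],[0,0,0],0.45]
    - [[27.5,-171.5,0],[0,0,0],0.45]

```text
time_s: 23.17
ee_pos: [637.3, -96.2, 407.5]
ee_rot: [-180.0, -0.4, 12.6]
force: [0.1, -0.3, 0.2]
gripper_width: 41.2
```

```bash
python3 st.py; python3 -c "
from h import *
print(fix(13))"
```

```text
23.1667 [637.33 -96.18 407.48] [-179.99   -0.37   12.58] F [ 0.1 -0.3  0.2] T [-0.054  0.022 -0.002] w 41.17325345237533 q6 -22.3
[-0.0016  0.0062  0.0072]
```

>>> jog_arm:
  series:
    - [[-0.2,0.9,-20],[-0.002,0.006,0.007],0.45]
    - [[-0.2,0.9,-40],[-0.002,0.006,0.007],0.45]
    - [[-0.2,0.9,-53],[-0.002,0.006,0.007],0.45]
    - [[-0.2,0.9,-56.3],[-0.002,0.006,0.007],0.45]
    - [[-0.2,0.9,-56.3],[-0.002,0.006,0.007],0.2]

```text
time_s: 23.58
ee_pos: [636.9, -95.4, 350.2]
ee_rot: [-180.0, 0.1, 13.0]
force: [-0.2, 0.9, -0.5]
gripper_width: 36.7
```

>>> jog_arm:
  series:
    - [[0,0,0],[0,0,0],0]
    - [[0,0,0],[0,0,0],0]
    - [[0,0,0],[0,0,0],0]
    - [[0,0,0],[0,0,0],0]
    - [[0,0,0],[0,0,0],0]

```text
time_s: 24.0
ee_pos: [637.4, -95.2, 351.3]
ee_rot: [180.0, -0.1, 13.0]
force: [1.6, 1.0, 2.0]
gripper_width: 13.9
```

>>> jog_arm:
  series:
    - [[0,0,0],[0,0,-0.01],0]
    - [[0,0,0],[0,0,-0.02],0]
    - [[0,0,0],[0,0,-0.03],0]
    - [[0,0,0],[0,0,-0.04],0]
    - [[0,0,0],[0,0,-0.05],0]

```text
time_s: 24.42
ee_pos: [637.4, -95.1, 351.3]
ee_rot: [180.0, -0.1, 10.1]
force: [0.6, 0.7, -1.0]
gripper_width: 13.8
```

```bash
python3 st.py
```

```text
24.4167 [637.41 -95.11 351.33] [ 1.7999e+02 -6.0000e-02  1.0060e+01] F [ 0.6  0.7 -1. ] T [-0.008 -0.142  0.395] w 13.77598034437527 q6 -19.6
```

Both knobs are at 1.555 rad, with torques of about 0.40–0.42 N m. Releasing and withdrawing to check.

>>> jog_arm:
  series:
    - [[0,0,0],[0,0,0],0.5]
    - [[0,0,0],[0,0,0],0.5]
    - [[0,0,0],[0,0,0],0.5]
    - [[0,0,30],[0,0,0],0.5]
    - [[0,0,65],[0,0,0],0.5]

```text
time_s: 24.83
ee_pos: [636.9, -95.1, 413.9]
ee_rot: [-179.9, 0.4, 10.0]
force: [1.4, 0.3, 0.2]
gripper_width: 43.7
```

>>> jog_arm:
  series:
    - [[-20,20,30],[0,0,0],0.5]
    - [[-50,40,40],[0,0,0],0.5]
    - [[-90,50,40],[0,0,0],0.5]
    - [[-125,60,40],[0,0,0],0.5]
    - [[-160,70,40],[0,0,0],0.5]

```text
time_s: 25.25
ee_pos: [474.9, -24.7, 454.1]
ee_rot: [-179.9, 0.4, 10.0]
force: [0.1, -0.1, 1.4]
gripper_width: 45.2
```

>>> jog_arm:
  series:
    - [[-20,35,0],[0,0,0],0.5]
    - [[-40,70,0],[0,0,0],0.5]
    - [[-60,105,0],[0,0,0],0.5]
    - [[-80,140,0],[0,0,0],0.5]
    - [[-100,175,0],[0,0,0],0.5]

```text
time_s: 25.67
ee_pos: [373.3, 151.3, 454.4]
ee_rot: [-179.9, 0.3, 9.9]
force: [0.5, 0.0, 0.1]
gripper_width: 45.7
```

```bash
python3 st.py; python3 - <<'E'
from h import *
grab('scene','s9.png');grab('top','t9.png')
a=cv2.imread('pics/s9.png')[155:265,255:385]; cv2.imwrite('pics/sz9.png',cv2.resize(a,None,fx=6,fy=5.4,interpolation=cv2.INTER_CUBIC))
a=cv2.imread('pics/t9.png')[150:245,255:375]; cv2.imwrite('pics/tz9.png',cv2.resize(a,None,fx=6.5,fy=6.2,interpolation=cv2.INTER_CUBIC))
E
```

```text
25.6667 [373.3  151.32 454.44] [-179.85    0.31    9.93] F [0.5 0.  0.1] T [-0.045  0.008 -0.021] w 45.67236296653984 q6 10.4
```

View pics/sz9.png

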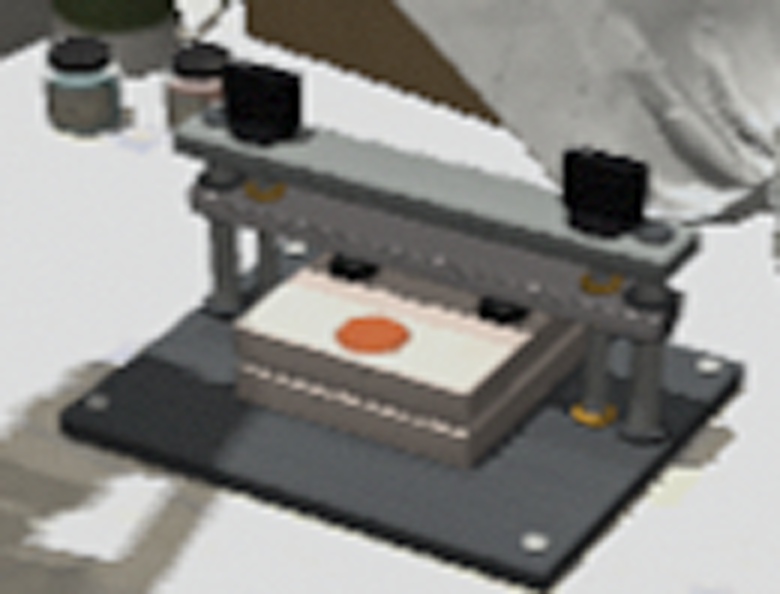

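View pics/tz9.png

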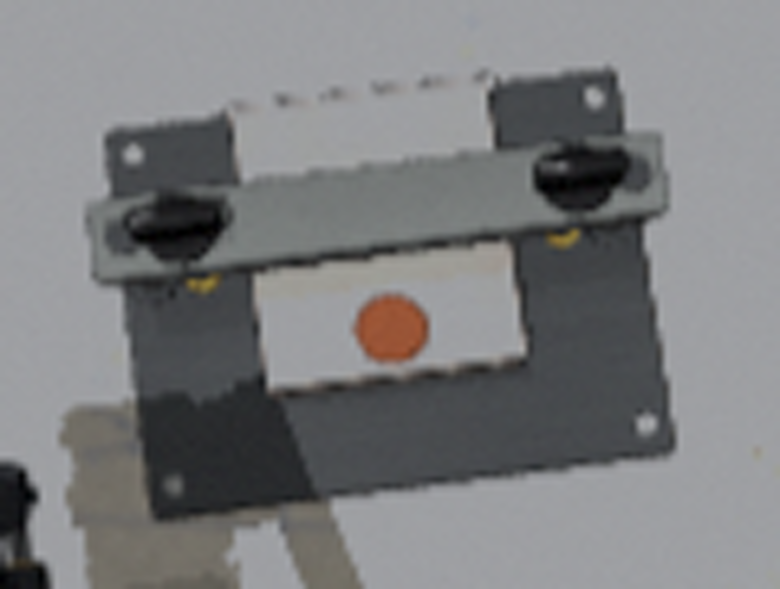

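```bash
python3 - <<'E'
from h import *
f=grab('top')
z=lambda x,y:(255+(x+.5)/6.5-.5,150+(y+.5)/6.2-.5)
for x,y,h in [(268,391,72),(526,358,72),(391,328,72)]: print(toP(onz(f,*z(x,y),h)).round(1))
E
```

```text
[-78.4  70.7]
[-78.3 -66.5]
[-52.2   1.9]
```

The mould's front edge is at x = -78.4 and -78.3 mm (-79 expected), so it is home and square. The knobs are parallel and the arm is clear. Handing in.

```bash
python3 -c "
from h import *
print(env.job_done())"
```

```text
the job is handed in; nothing more can be done
None
```

The mould is home against the fence, the bar is down and level, and the job was handed in at about 26 s with the arm clear of everything. No verdict is reported, so the result below rests on my own checks.

- **Mould:** I slid it back with both open fingers until the fence stopped it, at about 12 N. In the last top view the two ends of its front edge were at x = -78.4 and -78.3 mm, against -79 expected, so it sits square.
- **Turning:** I turned the knobs clockwise in turn: left 0.6, right 1.0, left 1.2, right 1.5, left 1.55, right 1.56 rad. The ends were never more than about 2.4 mm apart. By the gripper's angles they finish within about 0.01 mm of each other. In the last pictures the knobs look parallel and the bar level.
- **Pressure by feel:** Unloaded, the knobs took 0.24 N m. The last readings while turning were 0.42 N m on the left and 0.395 N m on the right, which is about 45 and 39 N. The left was read before the last small turn on the right, and single readings scatter by about 0.02 N m (5 N). A fit over all the readings gives about 40 N on each foot.
- **Disagreements:** The first wrist picture was motion-blurred and about 10 mm off, so I discarded it. Later wrist views disagreed with the overhead fit by 2 to 4 mm, and the gripper centred itself on the knobs. Torque readings at rest were useless, so I used only those taken while turning.
- **Things around the press:** No unexpected force showed, and I passed nothing but the press. I did not measure the positions of the jar, tape and bowl again at the end.

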